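# Slide the heavy jar crate home into its bay

### The arm

A 7-joint arm with a two-finger parallel gripper is mounted at the origin on the work surface. World frame = base frame: x ahead of the robot, y to its left, z up, the work surface at z = 0. Lengths are in m, angles in rad, forces in N, time in s.
With the tool pointing down it reaches from about 0.35 to 0.9 m from the base axis. Payload 8.1 kg.
Tool frame: the origin (TCP) lies at the very end of the fingers, on their centre line; the grasp point (between the pads) lies 19 mm behind it (arm.tcp_to_grasp is the z of the grasp point in the tool frame, in m); z points along the fingers, y is the line along which they close (so a half turn about z gives the same grasp; the last joint's range is limited). The gripper opens to 92 mm and grips with 3 to 60 N. Pads are 19 mm wide; open, the fingers measure 130 mm over their backs; the gripper's body (75 mm by 190 mm) begins 47 mm behind the grasp point.
Start: joints at [-1.269, 0.434, 0.025, 1.573, -0.012, 1.134, -0.075], TCP at [0.246, 0.574, 0.227] pointing down, gripper open.
Joint ranges: [-2.62, 2.62], [-0.44, 2.09], [-1.27, 1.32], [0.08, 2.57], [-1.32, 4.46], [0.12, 2], [-2.74, 2.74]. Speed limits (rad/s): [2.22, 2.22, 3.01, 3.01, 3.14, 3.14, 3.14].

### API

Orientations are given as a rotation vector (axis times angle).
In Python, from cell import readout, vision, sign_off, arm gives the robot as it stands. The module is installed in compiled form; this text tells all that it offers.
- The arm moves only by the shell command python3 -m creep 'ROWS' [FORCE]. ROWS is JSON, a list of rows, each a list of 5 numbers: the shift along the tool's x, y, z in units of 4 cm (1.0 is 4 cm), then the turn about the tool's z in units of 4 degrees (1.0 is 4 degrees), then the opening, from 0 (shut) to 1 (fully open). A call has 1 to 12 rows; each row shifts and turns the commanded pose from where the row before left it, along the tool's axes as they then stand; what a row does not reach is not made up. A row lasts 1/8 s, in which the tool goes at most 62.5 mm and 10.7 degrees, less where a joint would pass 70% of its speed; a pose out of reach is approached as far as the arm can. A call with a number of a shift or a turn outside -1 to 1 is refused whole. A call with a gripper value outside its range is refused whole. The fingers move at their own pace and stop on an object; FORCE is the grip in N (left out, the last holds). Time passes only in rows, so rows that do not move let the fingers close. It gives the time, the measured TCP pose, the force, the opening and the grip force at its end, in the units of the state.
- readout.observe(): the state, without advancing time (a new reading comes with each control period).
- vision.get_image(name): name is "side" or "top"; returns a dict with "pixels" (420x560x3 uint8, blue, green, red), "z_map" (420x560 float32, m along the optical axis (not along the pixel's ray), 0 where there is no reading), "camera_matrix" (3x3 intrinsics, pixels), "position" and "rotation" of the camera in the world. Camera axes: x right, y up, looking along -z (the intrinsics and any distortion apply to the point x, -y, -z); pixel columns grow to the right and rows downward; lengths in m; the calibration is good to about 2 mm. A picture is of the moment at which its call begins.
- sign_off(): hands the job in; it is judged then, once.
The state is a dict: "clock": time; "joints": joint angles; "dq": joint speeds; "joint_efforts": joint torques, N m; "position": TCP position; "ee_rot": TCP orientation; "force": force on the tool from outside, world axes, zero at the start; "ft_torque": the same for the moment, N m; "width": opening from 0.0 (shut) to 1.0 (fully open); "gripper_force": force on a finger pad.
Only numpy, scipy, OpenCV 4.12 (cv2) and the standard library are available. Lean on these libraries where they do the work, as an engineer would, in place of code of your own. Each camera call takes 0.05 s, during which the arm holds its last target. There are 200 camera calls.

### The job

The tall, heavy crate of screw jars has been left standing out on the bench in front of its empty parking bay, the middle one of the plywood rack. Push it with the fingers, low down near its base so that it slides upright and does not tip, into the middle bay between the two cheeks until its back sits square against the rear rail, and finish clear of it. Do not lift it, do not push on its carrying handle or its glass jars, and leave the other loose things on the bench where they are.

Things in the scene. Friction and masses are not known exactly. Their poses are not given: they have to be found in the camera images.
- crate: the jar crate: wooden two-tier carrier, 126 mm deep (x), 210 wide (y), 255 tall, about 2.2 kg with six jars; origin at the centre of its underside, +x to its closed back (x = 0.063), -x to its front, roughly towards the robot. Front: a 40 mm deep bits trough, 50 mm tall, closed by the base board (front face x = -0.063); the tall part stands back at x = -0.023. Bench friction 0.5 to 0.7 (9 to 18 N)
- base_board (a point): middle of the crate's base board, on its front face, 25 mm above the bench; axes as the crate's. The board is flat, 210 mm wide and reaches from the bench up to 50 mm. Pushed here the crate slides; pushed at the upper jar tier (107 mm up or higher) it tips over. Pushed near one end of the board it turns, nearly about a point 50 mm beyond its middle, and advances little
- jars: the six glass jars, 56 mm across, that stand in two rows of three in the jar crate and move with it as one piece; same origin and axes as the jar crate; jar axes at x = 22 mm, y = -60, 0 and 60 mm; lower row from 12 to 100 mm above the crate's underside, upper row from 117 to 205 mm
- handle: the crate's carrying handle, a round bar 22 mm thick along the crate's y between its end panels, fixed to it; same origin and axes as the jar crate; the bar's axis lies at x = 20 mm, 238 mm above the crate's underside
- bay: plywood parking rack screwed to the bench, three bays; origin on the bench where the crate's origin lies when home in the empty middle bay, axes as the crate's then: +x into the bay, y left, z up. Front face of the rear rail (60 mm high, 20 thick, 664 long) at x = 0.063. Outer bays are taken
- bay_mouth (a point): middle of the middle bay's mouth, on the bench, axes as the bay's, 24 mm before (-x of) the bay's origin. Here the two cheeks (18 mm thick, 60 mm high) end in rounded noses; their inner faces are 125 mm to each side, which leaves 20 mm beside the crate on each side. The crate at home stands out of the mouth by 39 mm
- low_crate: a low one-tier jar crate, 86 x 150 x 100 mm, parked in the left outer bay (+y side of the middle bay); origin at the centre of its underside
- paint_tin: a round yellow and green paint tin, 107 mm across, 119 mm tall, standing in the right outer bay (-y side); origin at the centre of its underside
- oil_can: a red flat oil can, 36 x 62 x 105 mm with a white spout up to 152 mm, standing on the bench to the left (+y) of the jar crate; origin at the centre of its underside
- spray_can: a dark blue spray can with a red cap, 52 mm across, 182 mm tall, standing on the bench to the right (-y) of the jar crate; origin at the centre of its underside
- wrench: a steel wrench about 180 mm long, lying on the black cutting mat far to the right
- goggles: clear safety goggles, about 57 x 160 x 62 mm, on an offcut board far to the left

How it is judged:
By the outcome, as a careful person would: the job done as asked, in the order asked, and still so for the second after the job is handed in, with the robot touching nothing.
It also fails if it takes over 72 s, if anything falls off the work surface, if the arm or the gripper's body presses on something with over 40 N, if the wrist force passes 120 N, or if a joint passes its speed limit or range.

## Working session

There is one attempt and no reset: what is moved stays moved. The work goes in short steps, Python scripts to look and compute and a shell command to move; the robot and the scene stay as the last step left them, time stands still between calls to the robot, and variables do not carry over. Pictures are saved under pics/ and viewed, at most 10 in all, crops included, and the job is handed in when it is done.

```bash
mkdir -p pics
cat > h.py <<'E'
import numpy as np, cv2
from cell import readout, vision
def cloud(im):
    z=im["z_map"]; K=im["camera_matrix"]; v,u=np.mgrid[:z.shape[0],:z.shape[1]]
    p=np.stack([(u-K[0,2])/K[0,0]*z,-(v-K[1,2])/K[1,1]*z,-z],-1)
    w=p@np.array(im["rotation"]).T+np.array(im["position"]); w[z<=0]=np.nan
    return w
def grab(n,save=None):
    im=vision.get_image(n)
    if save: cv2.imwrite("pics/"+save,im["pixels"])
    return im,cloud(im)
E
python3 - <<'E'
from h import *
s=readout.observe()
print({k:np.round(v,3) for k,v in s.items()})
for n in("top","side"):
    im,w=grab(n,n+"0.png"); np.save(n+"0.npy",w)
    print(n,np.round(im["position"],3),np.round(im["rotation"],3).tolist(),im["camera_matrix"].tolist(),[k for k in im])
E
```

```text
{'clock': np.float64(0.0), 'joints': array([-1.269,  0.435,  0.025,  1.574, -0.012,  1.134, -0.075]), 'dq': array([-0.001,  0.001, -0.001, -0.   ,  0.001, -0.002,  0.   ]), 'joint_efforts': array([ 1.0000e-03, -6.6784e+01,  9.8500e-01, -3.1446e+01, -6.0000e-02,
        4.3000e-02,  0.0000e+00]), 'position': array([0.246, 0.574, 0.226]), 'ee_rot': array([-6.320e-01, -3.077e+00,  2.000e-03]), 'force': array([-0.093,  0.499,  0.062]), 'ft_torque': array([0.029, 0.002, 0.005]), 'gripper_force': np.float64(0.0), 'width': np.float64(0.998)}Traceback (most recent call last):
  File "<stdin>", line 5, in <module>
  File "h.py", line 11, in grab
    return im,cloud(im)
              ~~~~~^^^^
  File "h.py", line 6, in cloud
    w=p@np.array(im["rotation"]).T+np.array(im["position"]); w[z<=0]=np.nan
      ~~~~~~~~~~~~~~~~~~~~~~~~~~~~^~~~~~~~~~~~~~~~~~~~~~~~~
ValueError: operands could not be broadcast together with shapes (420,560) (3,)
```

View pics/top0.png

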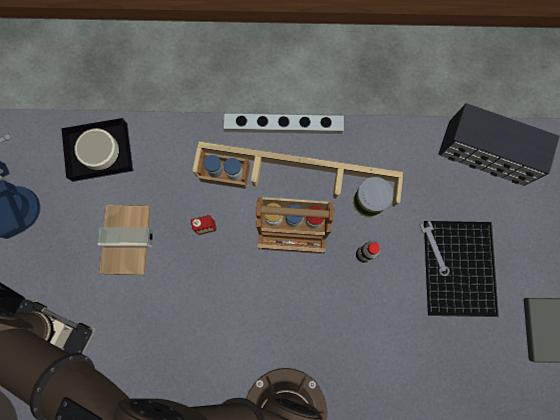

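The top view shows the crate's base board front edge at about (258,248)–(325,250). The rack rail runs (200,148)–(400,175), and the middle bay's cheeks are at about (257,170) and (340,182). The rotation is a rotation vector, so I'll fix the helper.

```bash
sed -i 's/np.array(im\["rotation"\]).T/R.from_rotvec(im["rotation"]).as_matrix().T/; 1a from scipy.spatial.transform import Rotation as R' h.py
sed -i 's/    w=p@/    if np.shape(im["rotation"])==(3,3): raise SystemExit("mat")\n    w=p@/' h.py
python3 - <<'E'
from h import *
for n in("top","side"):
    im,w=grab(n,n+"0.png"); np.save(n+"0.npy",w)
    print(n,np.round(im["position"],3),np.round(im["rotation"],3).tolist(),np.round(im["camera_matrix"],1).tolist(),[k for k in im])
    if n=="top":
        for u,v in [(390,300),(150,330),(230,122),(270,225),(292,249),(320,250),(262,247),(300,163),(220,151),(375,172),(338,178),(256,168),(205,225),(368,250)]: print(u,v,np.round(w[v,u],3))
        im["pixels"]; c=cv2.resize(im["pixels"][130:280,180:420],None,fx=3.3,fy=3.3,interpolation=cv2.INTER_CUBIC); cv2.imwrite("pics/topc.png",c)
E
```

```text
top [0.313 0.02  1.512] [0.158, -0.162, -1.546] [[472.6, 0.0, 283.2], [0.0, 472.6, 205.3], [0.0, 0.0, 1.0]] ['pixels', 'z_map', 'camera_matrix', 'position', 'rotation']
390 300 [ 0.33  -0.322  0.001]
150 330 [0.226 0.422 0.007]
230 122 [0.898 0.2   0.034]
270 225 [0.539 0.056 0.136]
292 249 [ 0.478 -0.011  0.053]
320 250 [ 0.477 -0.098  0.052]
262 247 [0.483 0.082 0.054]
300 163 [ 0.756 -0.033  0.051]
220 151 [0.791 0.226 0.052]
375 172 [ 0.728 -0.272  0.061]
338 178 [ 0.706 -0.153  0.063]
256 168 [0.735 0.108 0.058]
205 225 [0.541 0.254 0.101]
368 250 [ 0.467 -0.225  0.168]
side [0.265 0.117 1.121] [0.212, -0.282, -1.794] [[438.9, 0.0, 283.4], [0.0, 438.9, 212.6], [0.0, 0.0, 1.0]] ['pixels', 'z_map', 'camera_matrix', 'position', 'rotation']
```

View pics/side0.png

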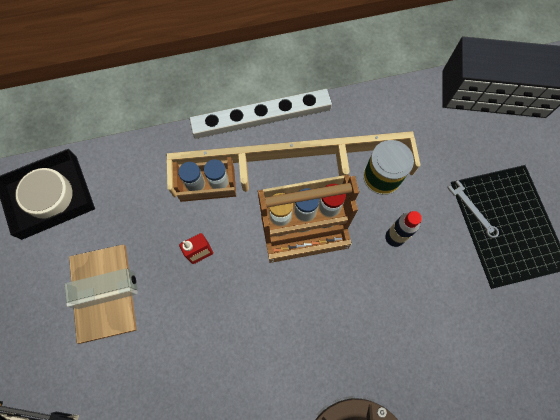

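View pics/topc.png

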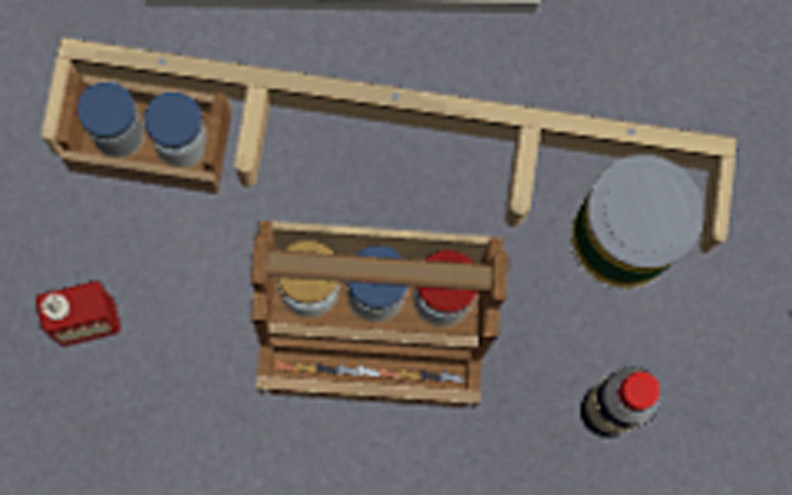

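Both views agree: in the side view the board runs (270,259)–(350,246) and the cheek noses are at (243,187) and (345,177). Next I'll fit the rack and crate poses from both depth clouds.

```bash
cat > fit.py <<'E'
from h import *
from scipy.optimize import least_squares
def line(P):  # total least squares through xy
    for _ in range(5):
        c=P.mean(0); d=np.linalg.svd(P-c)[2][0]; n=np.array([-d[1],d[0]]); r=(P-c)@n; P=P[abs(r)<max(2*r.std(),.002)]
    return c,d*np.sign(d[1]),r.std(),len(P)
def rack(w):
    q=w.reshape(-1,3); q=q[(q[:,2]>.045)&(q[:,2]<.072)]
    # rail strip between the cheeks, top face
    m=(q[:,1]>-.13)&(q[:,1]<.08)&(q[:,0]>.70)&(q[:,0]<.80); P=q[m]
    c,d,s,n=line(P[:,:2]); nrm=np.array([d[1],-d[0]]) # +x
    yaw=np.arctan2(nrm[1],nrm[0]); 
    t=(q[:,:2]-c)@nrm; l=(q[:,:2]-c)@d
    print("rail c",c.round(4),"yaw",np.degrees(yaw).round(2),"std",s.round(4),n,"z",np.median(P[:,2]).round(3),"front/back",np.percentile(t[(abs(l)<.1)&(abs(t)<.03)],[3,50,97]).round(4))
    out=[]
    for lo,hi in((.08,.2),(-.2,-.08)):
        k=(l>lo)&(l<hi)&(t<-.02)&(t>-.09)&(q[:,2]>.055); out.append(l[k]); print(" cheek l",np.percentile(l[k],[3,50,97]).round(4),"t min",np.percentile(t[k],2).round(4),k.sum())
    mid=(np.median(out[0])+np.median(out[1]))/2
    o=c+mid*d-nrm*(.063+.010); print(" bay origin",o.round(4),"cheek centre sep",(np.median(out[0])-np.median(out[1])).round(4),"(exp .268)")
    return o,yaw
def crate(w,o=(.54,-.01)):
    q=w.reshape(-1,3); q=q[(abs(q[:,0]-o[0])<.16)&(abs(q[:,1]-o[1])<.16)]
    # board's top rim: points 44..56 mm near front
    P=q[(q[:,2]>.008)&(q[:,2]<.058)]
    # front edge: per y bin min x
    ys=np.arange(o[1]-.10,o[1]+.10,.006); E=[]
    for y in ys:
        k=abs(P[:,1]-y)<.004
        if k.sum()>2: i=np.argmin(P[k,0]); E.append(P[k][i])
    E=np.array(E); c,d,s,n=line(E[:,:2]); nrm=np.array([d[1],-d[0]])
    B=q[(q[:,2]>.01)&(q[:,2]<.058)]; t=(B[:,:2]-c)@nrm; l=(B[:,:2]-c)@d; B=l[abs(t)<.035]
    a,b=np.percentile(B,[.5,99.5]); 
    H=q[(q[:,2]>.2)]; H=H if len(H) else q[:1]
    yaw=np.arctan2(nrm[1],nrm[0])
    org=c+d*(a+b)/2+nrm*.063
    print("crate origin",org.round(4),"yaw",np.degrees(yaw).round(2),"std",s.round(4),n,"board width",(b-a).round(4),"frontmid",(c+d*(a+b)/2).round(4))
    hm=q[q[:,2]>.232]
    if len(hm): ch,dh,sh,nh=line(hm[:,:2]); print(" handle c",ch.round(4),"yaw",np.degrees(np.arctan2(-dh[0],dh[1])).round(2),"zmax",hm[:,2].max().round(3),nh, "x_c,y_c",((ch-org)@nrm).round(4),((ch-org)@d).round(4))
    return org,yaw
E
python3 - <<'E'
from fit import *
for n in("top","side"):
    w=np.load(n+"0.npy"); print(n); o,y=rack(w); c,cy=crate(w)
    Rb=np.array([[np.cos(y),np.sin(y)],[-np.sin(y),np.cos(y)]]); print(" crate in bay",(Rb@(c-o)).round(4),np.degrees(cy-y).round(2))
E
```

```text
top
rail c [ 0.765  -0.0258] yaw -7.59 std 0.0064 467 z 0.06 front/back [-0.0087 -0.0002  0.0113]
 cheek l [0.1197 0.13   0.1842] t min -0.0886 143
 cheek l [-0.1476 -0.1392 -0.1301] t min -0.0889 119
 bay origin [ 0.692  -0.0208] cheek centre sep 0.2692 (exp .268)
crate origin [0.5006 0.0302] yaw -3.5 std 0.034 34 board width 0.0275 frontmid [0.4377 0.034 ]
 handle c [ 0.5584 -0.0135] yaw -2.89 zmax 0.262 635 x_c,y_c 0.0604 -0.0401
 crate in bay [-0.1965  0.0253] 4.09
side
rail c [ 0.7678 -0.0244] yaw -7.96 std 0.0063 692 z 0.058 front/back [-0.0083 -0.0007  0.0117]
 cheek l [0.1158 0.1265 0.1865] t min -0.0892 206
 cheek l [-0.1518 -0.143  -0.1347] t min -0.0893 167
 bay origin [ 0.6944 -0.0225] cheek centre sep 0.2695 (exp .268)
crate origin [ 0.542 -0.014] yaw -3.08 std 0.0004 34 board width 0.2084 frontmid [ 0.4791 -0.0106]
 handle c [ 0.5596 -0.0154] yaw -3.13 zmax 0.258 1013 x_c,y_c 0.0177 -0.0005
 crate in bay [-0.1521 -0.0127] 4.89
```

Measured poses, with both views and the given sizes in agreement:
- **Bay:** (0.693, -0.022), yaw -7.8°.
- **Crate:** (0.541, -0.013), yaw -3.0°.

In the bay frame the crate is 152 mm out, 12 mm to the right and 4.8° off.

The plan is to push with both open fingers flat on the board. First I'll turn the tool by -20° so it lines up with the board, then move across at height.

```bash
python3 -m creep '[[0,0,0,-1,1],[0,0,0,-1,1],[0,0,0,-1,1],[0,0,0,-1,1],[0,0,0,-1,1],[0,0,0,0,1]]'
python3 -m creep '[[-0.3,-0.5,0,0,1],[-0.4,-1,0,0,1],[-0.4,-1,0,0,1],[-0.4,-1,0,0,1],[-0.4,-1,0,0,1],[-0.4,-1,0,0,1],[-0.4,-1,0,0,1],[-0.4,-1,0,0,1],[-0.4,-1,0,0,1],[-0.4,-1,0,0,1],[-0.4,-1,0,0,1],[-0.4,-1,0,0,1]]'
cat > st.py <<'E'
from h import *
s=readout.observe(); M=R.from_rotvec(s["ee_rot"]).as_matrix()
print("t",s["clock"],"p",np.round(s["position"],4),"toolx yaw",np.degrees(np.arctan2(M[1,0],M[0,0])).round(2),"z",M[:,2].round(3),"F",np.round(s["force"],1),"q",np.round(s["joints"],2))
E
python3 st.py
```

```text
clock: 0.9
position: [0.2462, 0.5743, 0.2265]
ee_rot: [-0.088, -3.14, 0.001]
force: [-0.3, 0.0, 0.0]
width: 1.001
gripper_force: 0.0
clock: 2.4
position: [0.408, 0.1022, 0.2268]
ee_rot: [0.092, 3.14, 0.001]
force: [0.1, 0.6, -0.0]
width: 1.002
gripper_force: 0.0
t 2.4 p [0.408  0.1022 0.2268] toolx yaw 176.66 z [ 0.  0. -1.] F [ 0.1  0.6 -0. ] q [-0.56  0.09  0.21  2.05 -0.02  1.    1.17]
```

```bash
python3 -m creep '[[0,-1,0,0,1],[0,-1,0,0,1],[0,-0.6,0,0,1],[0,0,1,0,1],[0,0,1,0,1],[0,0,1,0,1],[0,0,1,0,1],[0,0,0.5,0,1],[0,0,0.4,0,1],[0,0,0.2,0,1],[0,0,0,0,1]]'; python3 st.py
python3 - <<'E'
from fit import *
for n in("top","side"):
    im,w=grab(n,n+"1.png"); q=w.reshape(-1,3)
    # front rim of trough (z 45..56mm), strip at the front
    P=q[(q[:,2]>.040)&(q[:,2]<.057)&(q[:,0]>.465)&(q[:,0]<.495)&(abs(q[:,1]+.01)<.10)]
    c,d,s,k=line(P[:,:2]); print(n,"rim c",c.round(4),"yaw",np.degrees(np.arctan2(-d[0],d[1])).round(2),s.round(4),k,np.percentile(P[:,0],[2,98]).round(4))
    F=q[(q[:,2]<.06)&(q[:,2]>.015)&(q[:,0]<.43)&(q[:,0]>.38)&(abs(q[:,1])<.1)]; print(" finger pts",len(F),F.max(0).round(3) if len(F) else "")
E
```

```text
clock: 3.78
position: [0.402, 0.0004, 0.0227]
ee_rot: [-0.09, -3.14, 0.0]
force: [-0.4, 0.6, -0.0]
width: 0.998
gripper_force: 0.0
t 3.775 p [4.02e-01 4.00e-04 2.27e-02] toolx yaw 176.73 z [-0.001 -0.    -1.   ] F [-0.4  0.6 -0. ] q [-0.31  0.42  0.22  2.32 -0.22  0.42  1.61]
top rim c [ 0.4828 -0.0113] yaw -2.72 0.004 100 [0.4734 0.4929]
 finger pts 0 
side rim c [0.4881 0.0563] yaw -1.97 0.0035 131 [0.4823 0.4941]
 finger pts 0
```

View pics/side1.png

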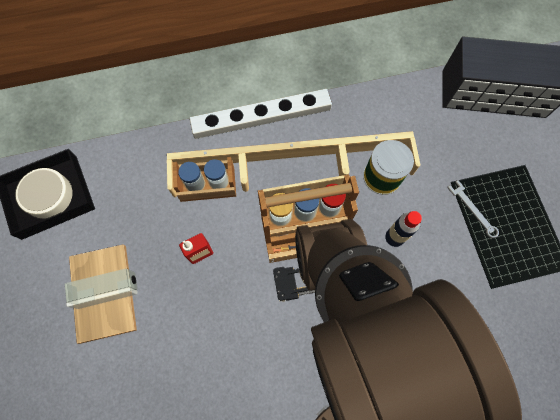

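The crate and other items have not moved, and the gripper is in front of the board, with the arm hiding the board from (300,230) rightwards. Next I'll close the gap gently.

```bash
python3 -m creep '[[-0.3,-0.1,0.2,0,1],[-0.3,-0.05,0,0,1],[-0.3,0,0,0,1],[-0.3,0,0,0,1],[-0.2,0,0,0,1],[0,0,0,0,1]]';python3 st.py; python3 -m creep '[[-0.08,0,0,0,1],[-0.08,0,0,0,1],[-0.08,0,0,0,1],[-0.08,0,0,0,1],[-0.08,0,0,0,1],[-0.08,0,0,0,1]]'; python3 st.py
```

```text
clock: 4.62
position: [0.4586, -0.0082, 0.0147]
ee_rot: [0.087, 3.14, -0.0]
force: [0.3, -0.1, 0.1]
width: 1.002
gripper_force: 0.0
t 4.625 p [ 0.4586 -0.0082  0.0147] toolx yaw 176.81 z [ 0. -0. -1.] F [ 0.3 -0.1  0.1] q [-0.26  0.49  0.21  2.2  -0.22  0.47  1.64]
clock: 5.38
position: [0.4674, -0.0087, 0.0134]
ee_rot: [-0.084, -3.123, -0.001]
force: [-31.5, 2.0, 26.1]
width: 0.999
gripper_force: 16.0
t 5.375 p [ 0.4674 -0.0087  0.0134] toolx yaw 176.92 z [-0.017  0.001 -1.   ] F [-31.5   2.   26.1] q [-0.26  0.51  0.21  2.16 -0.22  0.51  1.64]
```

The fingers are in contact, but they also press down on the board (+26 N in z), which adds friction. I'll ease upward a little to relieve that.

```bash
python3 -m creep '[[0,0,-0.1,0,1],[0,0,-0.1,0,1],[0,0,0,0,1]]'; python3 st.py;  python3 -m creep '[[0,0,-0.1,0,1],[0,0,-0.1,0,1],[0,0,0,0,1]]'; python3 st.py
```

```text
clock: 5.75
position: [0.4714, -0.0089, 0.0212]
ee_rot: [-0.086, -3.13, -0.0]
force: [-10.4, 1.5, -5.3]
width: 0.998
gripper_force: 5.0
t 5.75 p [ 0.4714 -0.0089  0.0212] toolx yaw 176.84 z [-0.01  0.   -1.  ] F [-10.4   1.5  -5.3] q [-0.26  0.5   0.22  2.15 -0.21  0.52  1.64]
clock: 6.12
position: [0.4721, -0.0092, 0.0294]
ee_rot: [-0.087, -3.131, 0.0]
force: [-9.2, 1.5, -4.8]
width: 0.996
gripper_force: 4.3
t 6.125 p [ 0.4721 -0.0092  0.0294] toolx yaw 176.83 z [-0.009  0.    -1.   ] F [-9.2  1.5 -4.8] q [-0.27  0.48  0.23  2.15 -0.21  0.54  1.63]
```

```bash
python3 -m creep '[[-0.1,0.01,0,0,1],[-0.1,0.01,0,0.03,1],[-0.1,0.01,0,0.03,1],[-0.1,0.01,0,0.03,1],[-0.1,0.01,0,0.03,1],[-0.1,0.01,0,0.03,1]]'; python3 st.py
```

```text
clock: 6.88
position: [0.4947, -0.0083, 0.0287]
ee_rot: [-0.104, -3.128, 0.0]
force: [-11.8, -0.1, -3.7]
width: 0.999
gripper_force: 5.9
t 6.875 p [ 0.4947 -0.0083  0.0287] toolx yaw 176.19 z [-0.012  0.    -1.   ] F [-11.8  -0.1  -3.7] q [-0.27  0.51  0.23  2.09 -0.21  0.57  1.62]
```

```bash
python3 -m creep '[[-0.1,0.005,0,0.03,1],[-0.1,0.005,0,0.03,1],[-0.1,0.005,0,0.03,1],[-0.1,0.005,0,0.03,1],[-0.1,0.005,0,0.03,1],[-0.1,0.005,0,0.03,1],[-0.1,0.005,0,0.03,1],[-0.1,0.005,0,0.03,1],[-0.1,0.005,0,0.03,1],[-0.1,0.005,0,0.03,1],[-0.1,0.005,0,0.03,1],[-0.1,0.005,0,0.03,1]]'; python3 st.py
cat > look.py <<'E'
from fit import *
import sys
for n in("top","side"):
    im,w=grab(n,n+sys.argv[1]+".png"); rack(w); s=readout.observe()["position"]
    q=w.reshape(-1,3); H=q[(q[:,2]>.23)&(q[:,2]<.265)&(q[:,0]>s[0]+.055)&(q[:,0]<s[0]+.13)&(abs(q[:,1]-s[1])<.14)]
    if len(H)>50: c,d,e,k=line(H[:,:2]); print(" handle c",c.round(4),"yaw",np.degrees(np.arctan2(-d[0],d[1])).round(2),e.round(4),k,"y range",np.percentile(H[:,1],[1,99]).round(4))
E
python3 look.py 2
```

```text
clock: 8.38
position: [0.5429, -0.0093, 0.0284]
ee_rot: [-0.143, -3.126, 0.0]
force: [-12.5, 1.9, -4.2]
width: 1.0
gripper_force: 5.9
t 8.375 p [ 0.5429 -0.0093  0.0284] toolx yaw 174.78 z [-0.012  0.001 -1.   ] F [-12.5   1.9  -4.2] q [-0.26  0.57  0.24  1.98 -0.22  0.64  1.61]
rail c [ 0.7651 -0.025 ] yaw -7.76 std 0.0063 474 z 0.06 front/back [-0.0085 -0.0004  0.0115]
 cheek l [0.1191 0.1303 0.1829] t min -0.0887 149
 cheek l [-0.1685 -0.1403 -0.1315] t min -0.0891 121
 bay origin [ 0.6921 -0.0201] cheek centre sep 0.2707 (exp .268)
 handle c [ 0.646  -0.0187] yaw -5.03 0.0063 607 y range [-0.1219  0.0861]
rail c [ 0.7724 -0.0152] yaw -6.59 std 0.0053 450 z 0.059 front/back [-0.0092  0.0001  0.0089]
 cheek l [0.1073 0.1193 0.1919] t min -0.0894 214
 cheek l [-0.1608 -0.1594 -0.1577] t min -0.0894 6
 bay origin [ 0.6976 -0.0268] cheek centre sep 0.2787 (exp .268)
 handle c [0.6518 0.0243] yaw -2.59 0.0079 405 y range [-0.1247  0.0846]
```

View pics/side2.png

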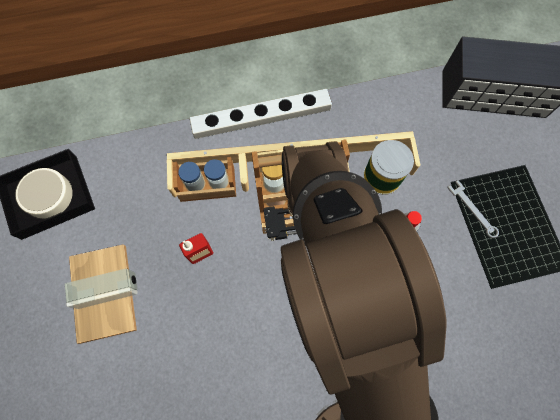

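The crate stands in the mouth region in line between the cheeks, with its left end panel at about (262,190) next to the left cheek at (243,170). The handle yaw of -5.0° follows the tool's -5.2°. I'll continue pushing.

```bash
python3 -m creep '[[-0.1,0.008,0,0.05,1],[-0.1,0.008,0,0.05,1],[-0.1,0.008,0,0.05,1],[-0.1,0.008,0,0.05,1],[-0.1,0.008,0,0.05,1],[-0.1,0.008,0,0.05,1],[-0.1,0.008,0,0.05,1],[-0.1,0.008,0,0.05,1],[-0.1,0.008,0,0.05,1],[-0.1,0.008,0,0.05,1],[-0.1,0.008,0,0.05,1],[-0.1,0.008,0,0.05,1]]'; python3 st.py
```

```text
clock: 9.98
position: [0.5912, -0.0103, 0.0281]
ee_rot: [-0.208, -3.122, -0.0]
force: [-11.8, 1.3, -4.3]
width: 1.002
gripper_force: 5.9
t 9.975 p [ 0.5912 -0.0103  0.0281] toolx yaw 172.39 z [-0.012  0.001 -1.   ] F [-11.8   1.3  -4.3] q [-0.25  0.62  0.26  1.85 -0.23  0.71  1.58]
```

```bash
python3 -m creep '[[-0.1,0.01,0,0,1],[-0.1,0.01,0,0,1],[-0.1,0.01,0,0,1],[-0.1,0.01,0,0,1],[-0.1,0.01,0,0,1],[-0.08,0,0,0,1]]'; python3 st.py; python3 look.py 3
```

```text
clock: 10.72
position: [0.6145, -0.0119, 0.028]
ee_rot: [-0.209, -3.122, 0.0]
force: [-12.1, 1.3, -4.4]
width: 1.0
gripper_force: 5.9
t 10.725 p [ 0.6145 -0.0119  0.028 ] toolx yaw 172.35 z [-0.012  0.001 -1.   ] F [-12.1   1.3  -4.4] q [-0.24  0.65  0.26  1.79 -0.24  0.74  1.58]fit.py:5: RuntimeWarning: Mean of empty slice.
  c=P.mean(0); d=np.linalg.svd(P-c)[2][0]; n=np.array([-d[1],d[0]]); r=(P-c)@n; P=P[abs(r)<max(2*r.std(),.002)]
  ret = um.true_divide(
  ret = _var(a, axis=axis, dtype=dtype, out=out, ddof=ddof,
  arrmean = um.true_divide(arrmean, div, out=arrmean,
  ret = ret.dtype.type(ret / rcount)
  return _methods._mean(a, axis=axis, dtype=dtype,
  ret = ret.dtype.type(ret / rcount)
Traceback (most recent call last):
  File "look.py", line 4, in <module>
    im,w=grab(n,n+sys.argv[1]+".png"); rack(w); s=readout.observe()["position"]
                                       ~~~~^^^
  File "fit.py", line 14, in rack
    print("rail c",c.round(4),"yaw",np.degrees(yaw).round(2),"std",s.round(4),n,"z",np.median(P[:,2]).round(3),"front/back",np.percentile(t[(abs(l)<.1)&(abs(t)<.03)],[3,50,97]).round(4))
                                                                                                                            ~~~~~~~~~~~~~^^^^^^^^^^^^^^^^^^^^^^^^^^^^^^^^^^^^^^^
IndexError: index -1 is out of bounds for axis 0 with size 0
```

```bash
python3 -c "
import cv2
a=cv2.imread('pics/top3.png');cv2.imwrite('pics/top3c.png',cv2.resize(a[130:260,180:420],None,fx=3.3,fy=3.3,interpolation=2))"
```

```text
(no output)
```

View pics/top3c.png

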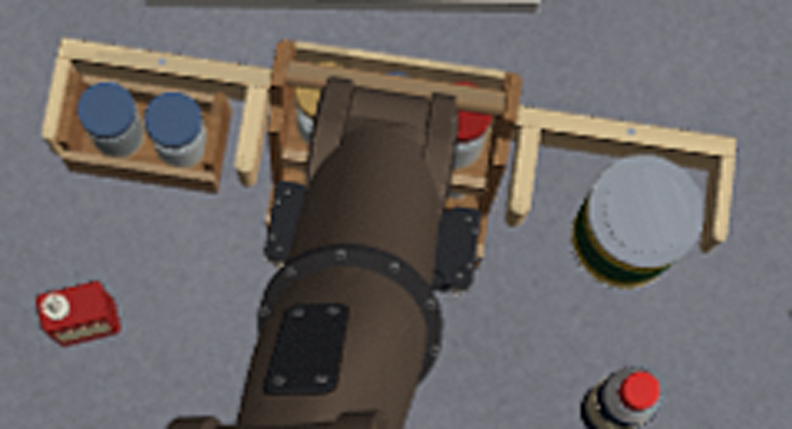

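The crate is inside the bay between the cheeks and parallel to the rail, clear of both (about (250,130) and (525,170)). About 7 mm remain, so I'll creep until the rail is felt.

```bash
python3 -m creep '[[-0.05,0,0,0,1],[-0.05,0,0,0,1],[-0.05,0,0,0,1]]'; python3 -m creep '[[-0.04,0,0,0,1]]'; python3 -m creep '[[-0.04,0,0,0,1]]';python3 st.py
```

```text
clock: 11.15
position: [0.6204, -0.0125, 0.0279]
ee_rot: [-0.208, -3.122, -0.0]
force: [-11.6, 1.7, -4.6]
width: 1.001
gripper_force: 5.9
clock: 11.28
position: [0.6213, -0.0125, 0.0277]
ee_rot: [-0.208, -3.121, -0.0]
force: [-14.6, 2.5, -5.7]
width: 1.005
gripper_force: 7.3
clock: 11.4
position: [0.6215, -0.0124, 0.0272]
ee_rot: [-0.208, -3.118, -0.001]
force: [-17.7, 3.4, -5.9]
width: 1.001
gripper_force: 8.9
t 11.4 p [ 0.6215 -0.0124  0.0272] toolx yaw 172.35 z [-0.016  0.002 -1.   ] F [-17.7   3.4  -5.9] q [-0.24  0.66  0.26  1.77 -0.24  0.75  1.58]
```

The rail is reached at the predicted place. A bit more pressure to seat it square, then I'll back off and rise.

```bash
python3 -m creep '[[-0.06,0,0,0,1],[-0.06,0,0,0,1],[0,0,0,0,1]]'; python3 -m creep '[[-0.05,0,-0.02,0,1],[0,0,0,0,1]]'; python3 st.py
```

```text
clock: 11.78
position: [0.622, -0.0123, 0.0255]
ee_rot: [-0.209, -3.11, -0.002]
force: [-24.9, 4.7, -6.2]
width: 1.0
gripper_force: 12.7
clock: 12.02
position: [0.622, -0.0123, 0.0256]
ee_rot: [-0.209, -3.106, -0.002]
force: [-28.5, 5.1, -6.7]
width: 1.0
gripper_force: 14.9
t 12.025 p [ 0.622  -0.0123  0.0256] toolx yaw 172.29 z [-0.028  0.003 -1.   ] F [-28.5   5.1  -6.7] q [-0.24  0.67  0.26  1.76 -0.24  0.77  1.58]
```

Seated: no further travel as the force rises. Backing straight out, then up.

```bash
python3 -m creep '[[0.1,0,0,0,1],[0.15,0,0,0,1],[0.3,0,0,0,1],[0.6,0,0,0,1],[0.8,0,0,0,1],[0.8,0,0,0,1],[0.8,0,0,0,1],[0.8,0,0,0,1],[0.5,0,0,0,1],[0,0,0,0,1]]'; python3 st.py
python3 -m creep '[[0,0,-1,0,1],[0,0,-1,0,1],[0,0,-1,0,1],[0,0,-1,0,1],[0,0,-1,0,1],[0,1,0,0,1],[0,1,0,0,1],[0,1,0,0,1],[0,1,0,0,1],[0,1,0,0,1],[0,1,0,0,1],[0,1,0,0,1]]'
python3 -m creep '[[0.2,1,0,0,1],[0.2,1,0,0,1],[0.2,1,0,0,1],[0.2,1,0,0,1],[0,0,0,0,1]]'; python3 st.py
cat > fin.py <<'E'
from fit import *
for n in("top","side"):
    im,w=grab(n,n+"4.png"); q=w.reshape(-1,3); yb=np.radians(-7.8); o=np.array([.693,-.0217])
    M=np.array([[np.cos(yb),np.sin(yb)],[-np.sin(yb),np.cos(yb)]]); b=(q[:,:2]-o)@M.T; z=q[:,2]
    def f(t,m): 
        c,d,e,k=line(b[m]); print(n,t,"c",c.round(4),"dyaw",np.degrees(np.arctan2(-d[0],d[1])).round(2),e.round(4),k,"y",np.percentile(b[m][:,1],[1,99]).round(4))
    f("handle",(z>.232)&(z<.262)&(abs(b[:,0]-.02)<.03)&(abs(b[:,1])<.09))
    f("front face",(z>.015)&(z<.04)&(b[:,0]<-.045)&(b[:,0]>-.09)&(abs(b[:,1])<.12))
    f("rail (outer bays)",(z>.053)&(z<.068)&(abs(b[:,0]-.073)<.02)&(abs(b[:,1])>.15)&(abs(b[:,1])<.32))
    for t,y in(("cheekL",.134),("cheekR",-.134)):
        m=(z>.053)&(z<.068)&(abs(b[:,0]-.01)<.025)&(abs(b[:,1]-y)<.02)
        print(" ",t,np.median(b[m][:,1]).round(4) if m.any() else None)
    cv2.imwrite("pics/%s4c.png"%n,cv2.resize(im["pixels"][110:290,150:430],None,fx=2.8,fy=2.8,interpolation=2))
E
python3 fin.py
```

```text
clock: 13.28
position: [0.4436, 0.0116, 0.032]
ee_rot: [0.208, 3.134, 0.001]
force: [0.1, 1.3, 0.4]
width: 0.998
gripper_force: 0.0
t 13.275 p [0.4436 0.0116 0.032 ] toolx yaw 172.4 z [ 0.  0. -1.] F [0.1 1.3 0.4] q [-0.34  0.44  0.25  2.22 -0.23  0.5   1.53]
clock: 14.78
position: [0.4829, 0.2907, 0.2323]
ee_rot: [0.21, 3.133, 0.002]
force: [0.3, -0.5, -0.0]
width: 1.003
gripper_force: 0.0
clock: 15.4
position: [0.4702, 0.4562, 0.2313]
ee_rot: [0.202, 3.135, 0.004]
force: [0.6, 0.5, 0.7]
width: 1.002
gripper_force: 0.0
t 15.4 p [0.4702 0.4562 0.2313] toolx yaw 172.64 z [ 0.     0.002 -1.   ] F [0.6 0.5 0.7] q [-0.97  0.48  0.19  1.5  -0.09  1.17  0.67]
top handle c [0.0162 0.0003] dyaw -0.02 0.0056 483 y [-0.0883  0.0877]
top front face c [-0.0639  0.0002] dyaw 0.18 0.0006 101 y [-0.1025  0.1012]
top rail (outer bays) c [ 0.073  -0.0006] dyaw 0.09 0.0063 679 y [-0.317   0.3162]
  cheekL 0.1339
  cheekR -0.1333
side handle c [ 0.0171 -0.    ] dyaw 0.03 0.0048 720 y [-0.0881  0.0878]
side front face c [-0.0608 -0.001 ] dyaw -0.02 0.0007 249 y [-0.104   0.1014]
side rail (outer bays) c [0.0759 0.0103] dyaw -0.04 0.0062 941 y [-0.3154  0.3175]
  cheekL 0.1318
  cheekR -0.1356
```

View pics/side4c.png

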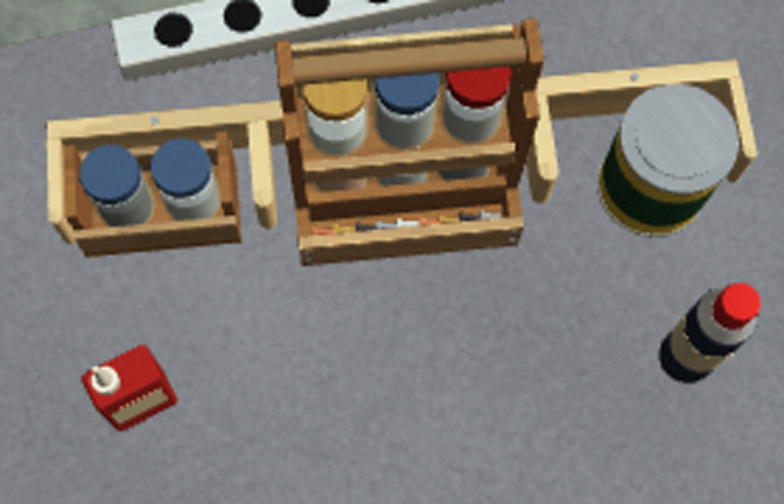

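View pics/top4.png

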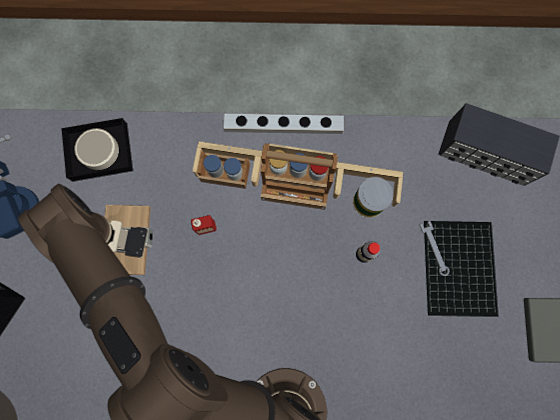

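The crate (top view, about (297,175)) stands centred and square in the middle bay: 0.2 mm off-centre, within 0.2° of the rail, and its front face 136.8 mm from the rail's centre line against 136 expected. Nothing else has moved, and the arm is clear at z = 0.23.

```bash
python3 -c "from cell import sign_off; print(sign_off())"
```

```text
the job is handed in; nothing more can be done
None
```

The crate is in the middle bay, centred and square against the rear rail; the other items are where they were, the arm is clear, and the job was handed in at about 15.5 s.

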